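# Crate two test bars from the sloped rack

## Robot

A 6-joint arm with a two-finger parallel gripper is mounted at the origin on the work surface. World frame = base frame: x ahead of the robot, y to its left, z up, the work surface at z = 0. Lengths are in m, angles in rad, forces in N, time in s.
With the tool pointing down it reaches from about 0.375 to 0.925 m from the base axis. Payload 5.7 kg.
Tool frame: the origin (TCP) lies on the centre line of the jaws, within the pads' length; the fingertips stand 11 mm ahead of it and the grasp point (between the pads) lies 8 mm behind it (r.nose_length is the distance from the TCP to the fingertips, in m); z points along the fingers, y is the line along which they close (so a half turn about z gives the same grasp; the last joint's range is limited). The gripper opens to 88 mm and grips with 3 to 60 N. Pads are 20 mm wide; open, the fingers measure 115 mm over their backs; the gripper's body (75 mm by 178 mm) begins 61 mm behind the grasp point.
Start: joints at [-1.343, 0.359, 1.51, -0, 1.272, -0.115], TCP at [0.202, -0.565, 0.234] pointing down, gripper open.
Joint ranges: [-2.97, 2.97], [-1.01, 2.36], [0.21, 2.38], [-0.96, 4.11], [0.2, 2.71], [-2.98, 2.98]. Speed limits (rad/s): [2.39, 2.39, 3.14, 3.14, 3.14, 3.14].

## Interface

Orientations are given as a unit quaternion [x, y, z, w].
In Python, from bench import r, jaws, imaging gives the robot as it stands. Calls block until the motion is done:
- r.movep(position, orientation): joint-space move of the TCP to a pose.
- r.move_l(position, rotation=None, vel=0.15, max_force=None): straight line of the TCP; rotation=None keeps the orientation; vel is the mean speed in m/s. With max_force (N) it stops when the force on the tool has changed by that much, and returns True; else False.
- r.movej(angles): joint-space move.
- jaws.ungrasp() and jaws.gripper_close(squeeze=None): open the fingers fully, or close them until they stop; squeeze is the grip in N (None keeps the last).
- r.wait(seconds).
- r.ik(position, orientation): joint angles nearest the present ones, or None.
- r.observe(): the state.
- imaging.read_camera(name): name is "scene" or "top" or "wrist"; returns a dict with "color" (420x560x3 uint8, red, green, blue), "z_map" (420x560 float32, m along the optical axis (not along the pixel's ray), 0 where there is no reading), "vfov" (degrees; the focal length in pixels is half the picture's height over the tangent of half this angle, whatever the lens; pixels are square), "cx", "cy" (the principal point, pixels), "D" ([k1, k2, p1, p2, k3] as OpenCV has them; the pictures are not rectified), "R" (3x3) and "t" (3): a world point X has camera coordinates R X + t. Camera axes: x right, y down, z forward; pixel columns grow to the right and rows downward; lengths in m; the calibration is good to about 2 mm. A picture is of the moment at which its call begins.
A pose or a line that the arm cannot do raises r.MotionError and nothing moves.
- r.sign_off(): hands the job in; it is judged then, once.
The state is a dict: "t": time; "joints": joint angles; "joint_velocities": joint speeds; "joint_efforts": joint torques, N m; "position": TCP position; "tcp_rot": TCP orientation; "contact_force": force on the tool from outside, world axes, zero at the start; "wrist_torque": the same for the moment, N m; "width": opening from 0.0 (shut) to 1.0 (fully open); "finger_force": force on a finger pad.
Only numpy, scipy, OpenCV 4.12 (cv2) and the standard library are available. Lean on these libraries where they do the work, as an engineer would, in place of code of your own. Each camera call takes 0.05 s, during which the arm holds its last target. There are 200 camera calls.

## Task

Take the red-banded and the blue-banded test bar from the sloped rack and stand each upright, foot down, in the crate cell with the liner of its own colour. The floor pads in those cells sit at unknown heights, so feel for the pad: set each bar down gently on it without pressing hard (25 N at most), keep it still there for a moment while you hold it, and only then let go. Do not disturb the stored bars, the oil can or the wrench.

Things in the scene. Friction and masses are not known exactly. Their poses are not given: they have to be found in the camera images.
- bar_red: turned aluminium-grey round bar, 30 mm diameter, 110 mm long, about 0.4 kg. Origin: centre of its foot face; its z axis runs along the bar from foot to top. Red band near the foot and red dot on the top face. At the start it leans in a trough of the rack, 35 degrees from vertical.
- bar_blue: turned aluminium-grey round bar, 30 mm diameter, 110 mm long, about 0.4 kg. Origin: centre of its foot face; its z axis runs along the bar from foot to top. Blue band near the foot and blue dot on the top face. At the start it leans in the other trough.
- rack: blue and dark steel sloped rack, fixed, base 130 x 160 mm. Origin: centre of underside, z up. Troughs at y = -50 and +50 mm (either bar in either): bar foot at x 20, z 45 mm, top leaning to -x (top face centre x -43, z 135). Below the bar a slab reaches 62 mm up from the foot; side walls, 44 mm wide outside, reach 40 mm up. Around and below the upper 48 mm of the bar all is free.
- crate: low wooden crate with four cells (2 x 2, pitch 71 mm), fixed, outside 152 x 152 mm, plus 10 mm dark battens on two sides; walls 46 mm high. Origin: centre of the underside, z up, x and y along its walls.
- cell_red: red square liner of one crate cell, fixed: opening 38 x 38 mm, outside 62 x 62 mm, its rim 56 mm above the table. Origin on the table under the centre of the opening, z up, x and y along its walls. Its black floor pad is set at an unknown height, top 8 to 44 mm above the table, not reported: feel for it. It is sprung, giving 4 mm at 12 N, then is hard.
- cell_blue: blue square liner of one crate cell, fixed: opening 38 x 38 mm, outside 62 x 62 mm, its rim 56 mm above the table. Origin on the table under the centre of the opening, z up, x and y along its walls. Its black floor pad is set at an unknown height, top 8 to 44 mm above the table, not reported: feel for it. It is sprung, giving 4 mm at 12 N, then is hard.
- stored1: bystander: turned aluminium-grey round bar, 30 mm diameter, 110 mm long, about 0.4 kg. Origin: centre of its foot face; its z axis runs along the bar from foot to top. Black band. Already stands upright in a grey-lined cell of the crate (foot 16 mm above the table); leave it alone.
- stored2: bystander: turned aluminium-grey round bar, 30 mm diameter, 110 mm long, about 0.4 kg. Origin: centre of its foot face; its z axis runs along the bar from foot to top. Black band. Already stands upright in the other grey-lined cell (foot 16 mm above the table); leave it alone.
- oil_can: bystander: upright can with a yellow label, 52 mm diameter, 100 mm tall. Origin: centre of its foot.
- wrench: bystander: steel wrench lying flat, 160 mm long along its x axis. Origin: near the middle of its underside.

How it is judged:
On the way, in this order (a step that is already met when the one before it is completed fails the run):
1. One of the bars (either first), still firmly held in the fingers (over 8 N) and kept still, rests on the floor pad of its own cell with more than 1 N for 0.3 s: it is set down, not dropped (((horizontal distance between bar_red and cell_red below 0.008 m and z of bar_red in the frame of cell_red below 0.047 m and contact force between bar_red and cell_red above 1 N and contact force between the fingers and bar_red above 8 N and linear speed of bar_red below 0.02 m/s) or (horizontal distance between bar_blue and cell_blue below 0.008 m and z of bar_blue in the frame of cell_blue below 0.047 m and contact force between bar_blue and cell_blue above 1 N and contact force between the fingers and bar_blue above 8 N and linear speed of bar_blue below 0.02 m/s))), for 0.3 s.
2. With the first bar standing released in its cell, the other bar, still firmly held (over 8 N) and kept still, rests on its own pad with more than 1 N for 0.3 s (((horizontal distance between bar_red and cell_red below 0.008 m and z of bar_red in the frame of cell_red below 0.047 m and contact force between bar_red and cell_red above 1 N and contact force between the fingers and bar_red above 8 N and linear speed of bar_red below 0.02 m/s and horizontal distance between bar_blue and cell_blue below 0.008 m and z of bar_blue in the frame of cell_blue below 0.047 m and angle between bar_blue's own z axis and vertical below 0.05 rad and contact force between the fingers and bar_blue below 0.1 N) or (horizontal distance between bar_blue and cell_blue below 0.008 m and z of bar_blue in the frame of cell_blue below 0.047 m and contact force between bar_blue and cell_blue above 1 N and contact force between the fingers and bar_blue above 8 N and linear speed of bar_blue below 0.02 m/s and horizontal distance between bar_red and cell_red below 0.008 m and z of bar_red in the frame of cell_red below 0.047 m and angle between bar_red's own z axis and vertical below 0.05 rad and contact force between the fingers and bar_red below 0.1 N))), for 0.3 s.
At the end, for the whole second after the job is handed in: Each bar stands on the floor pad of the cell of its own colour: foot down, within 8 mm of the cell's centre, tilted less than 0.05 rad (3 degrees), foot below the rim and resting on the pad, at rest, and the gripper touches nothing (horizontal distance between bar_red and cell_red below 0.008 m and z of bar_red in the frame of cell_red between 0.001 and 0.047 m and angle between each of bar_red, bar_blue's own z axis and vertical below 0.05 rad and contact force between bar_red and cell_red above 1 N and contact force between each of anything else, anything else and the fingers below 0.1 N and linear speed of each of bar_red, bar_blue below 0.02 m/s and horizontal distance between bar_blue and cell_blue below 0.008 m and z of bar_blue in the frame of cell_blue between 0.001 and 0.047 m and contact force between bar_blue and cell_blue above 1 N).
It fails at once if The red bar is let fall: it moves faster than 0.25 m/s while the fingers do not hold it (a drop of about 3 mm) (linear speed of bar_red above 0.25 m/s and contact force between the fingers and bar_red below 0.1 N).
It fails at once if The red bar is pressed with more than 25 N against its cell (wall or floor pad) (contact force between bar_red and cell_red above 25 N).
It fails at once if The blue bar is let fall: it moves faster than 0.25 m/s while the fingers do not hold it (a drop of about 3 mm) (linear speed of bar_blue above 0.25 m/s and contact force between the fingers and bar_blue below 0.1 N).
It fails at once if The blue bar is pressed with more than 25 N against its cell (wall or floor pad) (contact force between bar_blue and cell_blue above 25 N).
It fails at once if A stored bar is shifted by more than 12 mm, or the oil can or the wrench by more than 15 mm (distance of any of stored1, stored2 from where it was at the start of the episode above 0.012 m or distance of any of oil_can, wrench from where it was at the start of the episode above 0.015 m).
It also fails if it takes over 59 s, if anything falls off the work surface, if the arm or the gripper's body presses on something with over 40 N, if the wrist force passes 120 N, or if a joint passes its speed limit or range.

## Working session

There is one attempt and no reset: what is moved stays moved. The work goes in short steps, each a Python script; the robot and the scene stay as the last script left them, time stands still between calls to the robot, and variables do not carry over. Pictures are saved under pics/ and viewed, at most 10 in all, crops included, and the job is handed in when it is done.

```bash
ls; mkdir -p pics
cat > h.py <<'E'
import numpy as np, cv2
from bench import r, jaws, imaging
from scipy.spatial.transform import Rotation as Rn
def cloud(c):
    h,w=c["z_map"].shape; f=h/2/np.tan(np.radians(c["vfov"])/2)
    K=np.array([[f,0,c["cx"]],[0,f,c["cy"]],[0,0,1.]])
    u,v=np.meshgrid(np.arange(w),np.arange(h))
    p=cv2.undistortPoints(np.stack([u,v],-1).reshape(-1,1,2).astype(np.float64),K,np.array(c["D"],float)).reshape(h,w,2)
    z=c["z_map"]; P=np.dstack([p*z[...,None],z])
    W=(P-np.array(c["t"]))@np.array(c["R"])
    W[z<=0]=np.nan
    return W
def shot(name,fn):
    c=imaging.read_camera(name); cv2.imwrite(f"pics/{fn}.png",c["color"][...,::-1]); np.savez(f"pics/{fn}.npz",W=cloud(c),color=c["color"]); return c
E
python3 - <<'E'
from h import *
a=shot("top","top0"); b=shot("scene","scene0")
im=np.hstack([a["color"],b["color"]]); cv2.imwrite("pics/two.png",cv2.resize(im,(800,300),interpolation=cv2.INTER_AREA)[...,::-1])
for c in (a,b): print(c["vfov"],c["D"],(-np.array(c["R"]).T@c["t"]).round(3))
print(r.observe()["contact_force"],r.nose_length)
E
```

```text
pics
45.387559252746584 [0.00470328 0.         0.         0.         0.        ] [0.428 0.006 1.053]
44.3802403791054 [-0.00088652  0.          0.          0.          0.        ] [1.032 0.352 0.882]
[ 0.37518561  1.01039266 -0.14480583] 0.011
```

View pics/top0.png

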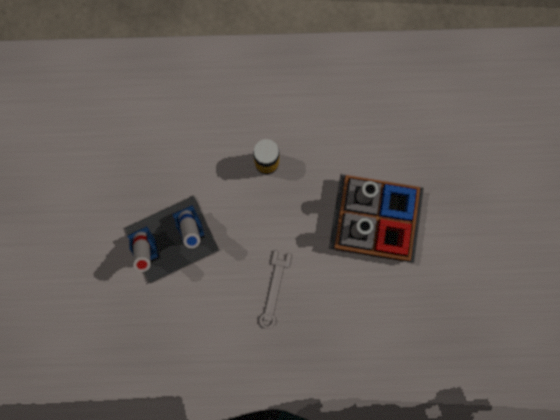

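View pics/scene0.png

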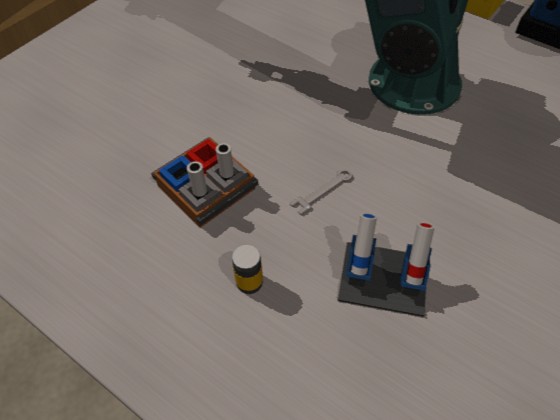

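The top view shows the red bar's dot at (142,265), the blue dot at (192,240), the red cell at (395,237), the blue cell at (398,202), and stored bars at (363,227) and (370,190). The bars lean toward the robot. Next I measure these in 3D.

```bash
cat > m.py <<'E'
from h import *
def comps(fn):
    d=np.load(f"pics/{fn}.npz"); W=d["W"]; hsv=cv2.cvtColor(d["color"],cv2.COLOR_RGB2HSV)
    H,S,V=[hsv[...,i].astype(int) for i in range(3)]
    for nm,m in (("red",((H<6)|(H>174))&(S>170)&(V>60)),("blue",(H>100)&(H<125)&(S>130)&(V>50))):
        m=m&np.isfinite(W[...,0])
        n,l,st,ce=cv2.connectedComponentsWithStats(m.astype(np.uint8))
        for i in range(1,n):
            if st[i,4]<25: continue
            P=W[l==i]
            print(fn,nm,st[i,4],ce[i].round(0),"med",np.median(P,0).round(4),"min",P.min(0).round(3),"max",P.max(0).round(3))
            R=P[abs(P[:,2]-.056)<.004]
            if len(R)>60:
                (c,s,a)=cv2.minAreaRect((R[:,:2]*1000).astype(np.float32)); print("   rim rect",np.round(c,1),np.round(s,1),round(a,1),"z",np.median(R[:,2]).round(4))
def hi(fn):
    W=np.load(f"pics/{fn}.npz")["W"]; 
    for lo,h,t in((.085,.16,"high"),):
        m=(W[...,2]>lo)&(W[...,2]<h)&(W[...,0]>.2)&(W[...,0]<.75)&(abs(W[...,1])<.42)
        n,l,st,ce=cv2.connectedComponentsWithStats(m.astype(np.uint8))
        for i in range(1,n):
            if st[i,4]<25: continue
            P=W[l==i];zt=np.percentile(P[:,2],95);T=P[P[:,2]>zt-.004]
            print(fn,t,st[i,4],ce[i].round(0),"top",T.mean(0).round(4),"ext",np.ptp(T,0).round(3))
    # table plane check
    print(fn,"table z",np.nanmedian(W[...,2]).round(4))
if __name__=="__main__":
    for f in("top0","scene0"): comps(f); hi(f)
E
python3 m.py
```

```text
top0 red 712 [394. 237.] med [ 0.5287 -0.2328  0.0557] min [ 0.495 -0.273  0.006] max [ 0.57  -0.197  0.062]
   rim rect [ 529.8 -233.3] [62.6 62.3] 79.2 z 0.056
top0 red 27 [140. 237.] med [0.5379 0.2681 0.073 ] min [0.532 0.258 0.066] max [0.541 0.278 0.08 ]
top0 red 50 [141. 264.] med [0.4813 0.248  0.1363] min [0.476 0.241 0.13 ] max [0.487 0.255 0.144]
top0 blue 677 [398. 202.] med [ 0.5979 -0.2454  0.0555] min [ 0.564 -0.283  0.033] max [ 0.638 -0.21   0.063]
   rim rect [ 599.2 -246. ] [62.3 62.3] 79.1 z 0.0557
top0 blue 27 [190. 208.] med [0.5968 0.172  0.0525] min [0.593 0.167 0.048] max [0.601 0.181 0.057]
top0 blue 31 [176. 215.] med [0.5835 0.2013 0.0539] min [0.577 0.194 0.051] max [0.592 0.207 0.057]
top0 blue 32 [186. 216.] med [0.5778 0.1779 0.0725] min [0.57  0.166 0.067] max [0.582 0.191 0.078]
top0 blue 36 [197. 221.] med [0.5673 0.1551 0.0767] min [0.557 0.15  0.062] max [0.576 0.164 0.084]
top0 blue 27 [145. 230.] med [0.5543 0.2623 0.0533] min [0.549 0.254 0.049] max [0.56  0.272 0.059]
top0 blue 26 [131. 236.] med [0.5434 0.292  0.0529] min [0.537 0.284 0.049] 
[... 1202 characters left out ...]
[0.5769 0.1811 0.0685] min [0.529 0.144 0.005] max [0.605 0.209 0.089]
   rim rect [575.2 180.3] [48.1 42.4] 23.0 z 0.0542
scene0 blue 301 [411. 273.] med [0.5395 0.259  0.0594] min [0.5   0.235 0.037] max [0.563 0.299 0.088]
   rim rect [536.8 271.1] [42.6 43.7] 24.2 z 0.0536
scene0 high 326 [224. 155.] top [ 0.5445 -0.1636  0.1264] ext [0.03  0.03  0.005]
scene0 high 341 [195. 174.] top [ 0.6148 -0.1769  0.1266] ext [0.029 0.03  0.006]
scene0 high 685 [365. 234.] top [0.5327 0.1596 0.1397] ext [0.021 0.025 0.007]
scene0 high 728 [421. 243.] top [0.4909 0.2504 0.1389] ext [0.024 0.026 0.008]
scene0 high 656 [246. 259.] top [0.7011 0.0172 0.1008] ext [0.048 0.048 0.005]
scene0 table z 0.0003
```

```bash
cat > g.py <<'E'
from h import *
yaw=np.arctan2(.0402,.091); xr=np.array([np.cos(yaw),np.sin(yaw),0]); yr=np.array([-np.sin(yaw),np.cos(yaw),0])
a=-np.sin(np.radians(35))*xr+np.array([0,0,np.cos(np.radians(35))])
top={"red":np.array([.4815,.248,.1356]),"blue":np.array([.5215,.1567,.1356])}
cell={"red":np.array([.5304,-.2333]),"blue":np.array([.6003,-.2463])}
crate=np.radians(-10.5)
def quat(z,y): y=y-z*(y@z); y/=np.linalg.norm(y); return Rn.from_matrix(np.c_[np.cross(y,z),y,z]).as_quat()
def rackpose(c,back,sg): return top[c]-.028*a+back*a, quat(-a,sg*yr)
def down(j): return quat(np.array([0,0,-1.]),np.array([np.cos(j),np.sin(j),0]))
J=[crate+np.pi/4+k*np.pi/2 for k in range(4)]
E
python3 - <<'E'
from g import *
for c in top:
  for sg in(1,-1):
    for b in(.1,0): q=r.ik(*rackpose(c,b,sg)); print(c,sg,b,None if q is None else np.round(q,2))
  for k in range(4):
    for z in(.18,.09): q=r.ik([*cell[c],z],down(J[k])); print(c,"cell",k,z,None if q is None else np.round(q,2))
E
```

```text
red 1 0.1 [ 0.29  0.07  2.26  0.34  0.22 -2.01]
red 1 0 None
red -1 0.1 [0.29 0.07 2.26 0.34 0.22 1.13]
red -1 0 None
red cell 0 0.18 [-0.53  0.38  1.62 -0.    1.14 -1.14]
red cell 0 0.09 [-0.53  0.49  1.7  -0.    0.95 -1.14]
red cell 1 0.18 [-0.53  0.38  1.62 -0.    1.14 -2.71]
red cell 1 0.09 [-0.53  0.49  1.7  -0.    0.95 -2.71]
red cell 2 0.18 [-0.53  0.38  1.62 -0.    1.14  2.01]
red cell 2 0.09 [-0.53  0.49  1.7  -0.    0.95  2.01]
red cell 3 0.18 [-0.53  0.38  1.62 -0.    1.14  0.44]
red cell 3 0.09 [-0.53  0.49  1.7  -0.    0.95  0.44]
blue 1 0.1 [-0.05  0.08  2.25  0.8   0.37 -2.73]
blue 1 0 [0.02 0.34 2.23 1.6  0.22 2.78]
blue -1 0.1 [-0.05  0.08  2.25  0.8   0.37  0.41]
blue -1 0 [ 0.02  0.34  2.23  1.6   0.22 -0.36]
blue cell 0 0.18 [-0.5   0.48  1.46 -0.    1.21 -1.1 ]
blue cell 0 0.09 [-0.5   0.57  1.54 -0.    1.03 -1.1 ]
blue cell 1 0.18 [-0.5   0.48  1.46 -0.    1.21 -2.67]
blue cell 1 0.09 [-0.5   0.57  1.54 -0.    1.03 -2.67]
blue cell 2 0.18 [-0.5   0.48  1.46 -0.    1.21  2.04]
blue cell 2 0.09 [-0.5   0.57  1.54 -0.    1.03  2.04]
blue cell 3 0.18 [-0.5   0.48  1.46 -0.    1.21  0.47]
blue cell 3 0.09 [-0.5   0.57  1.54 -0.    1.03  0.47]
```

```bash
cat >> g.py <<'E'
from itertools import product
D=np.radians
def tz(phi,h): return np.sin(phi)*h-np.array([0,0,np.cos(phi)])   # tool z tilted phi toward horizontal dir h
def rackpose(c,back,phi,sg,s=.090):
    z=tz(D(phi),xr); return top[c]-(.110-s)*a+.008*z+back*a, quat(z,sg*yr)
def cellpose(c,foot,phi,j,sg,s=.090,dxy=(0,0)):
    # jaw (tool y) along horizontal angle j; bar vertical. h = image of xr: xr = sg * (tool y x up)
    y=np.array([np.cos(j),np.sin(j),0]); h=sg*np.cross(y,[0,0,1.])
    z=tz(D(phi-35),h); return np.array([*(cell[c]+dxy),foot+s])+.008*z, quat(z,y), h
E
python3 - <<'E'
from g import *
print(xr, np.cross(yr,[0,0,1]))
for c in top:
  for phi in(0,5,10,15,20,25):
    o=[]
    for sg in(1,-1):
      ok=[r.ik(*rackpose(c,b,phi,sg)) for b in(.09,0)]
      o.append([None if q is None else [round(float(q[4]),2),round(float(q[5]),2)] for q in ok])
      for k in range(4):
        ps=[cellpose(c,f,phi,J[k],sg) for f in(.1,.01)]; qs=[r.ik(p[0],p[1]) for p in ps]
        if all(q is not None for q in qs): o.append((sg,k,ps[0][2][:2].round(1).tolist(),np.round(qs[1],2).tolist()[3:]))
    print(c,phi,*o,sep="\n   ")
E
```

```text
[0.91472117 0.40408562 0.        ] [ 0.91472117  0.40408562 -0.        ]
red
   0
   [[1.09, -1.64], [0.96, -1.64]]
   (1, 0, [0.6, -0.8], [0.18, 1.67, -1.29])
   (1, 1, [0.8, 0.6], [-0.45, 1.44, -2.27])
   (1, 3, [-0.8, -0.6], [0.84, 0.87, -0.56])
   [[1.09, 1.5], [0.96, 1.5]]
   (-1, 1, [-0.8, -0.6], [0.84, 0.87, 2.58])
   (-1, 2, [0.6, -0.8], [0.18, 1.67, 1.85])
   (-1, 3, [0.8, 0.6], [-0.45, 1.44, 0.87])
red
   5
   [[0.98, -1.65], [0.84, -1.65]]
   (1, 0, [0.6, -0.8], [0.16, 1.57, -1.28])
   (1, 1, [0.8, 0.6], [-0.41, 1.37, -2.3])
   (1, 3, [-0.8, -0.6], [0.73, 0.84, -0.41])
   [[0.98, 1.49], [0.84, 1.5]]
   (-1, 0, [-0.6, 0.8], [-0.93, 0.37, -0.12])
   (-1, 1, [-0.8, -0.6], [0.73, 0.84, 2.73])
   (-1, 2, [0.6, -0.8], [0.16, 1.57, 1.86])
   (-1, 3, [0.8, 0.6], [-0.41, 1.37, 0.84])
red
   10
   [[0.87, -1.67], [0.71, -1.66]]
   (1, 0, [0.6, -0.8], [0.14, 1.47, -1.27])
   (1, 1, [0.8, 0.6], [-0.36, 1.29, -2.34])
   (1, 2, [-0.6, 0.8], [-0.6, 0.43, 2.66])
   (1, 3, [-0.8, -0.6], [0.61, 0.82, -0.26])
   [[0.87, 1.48], [0.71, 1.48]]
   (-1, 0, [-0.6, 0.8], [-0.6, 0.43, -0.48])
   (-1
[... 2884 characters left out ...]
.23, 1.24, -2.46])
   (1, 2, [-0.6, 0.8], [-0.21, 0.7, 2.27])
   (1, 3, [-0.8, -0.6], [0.32, 0.89, 0.14])
   [[0.65, 1.07], [0.47, 1.06]]
   (-1, 0, [-0.6, 0.8], [-0.21, 0.7, -0.88])
   (-1, 2, [0.6, -0.8], [0.11, 1.36, 1.95])
   (-1, 3, [0.8, 0.6], [-0.23, 1.24, 0.68])
blue
   25
   [[0.53, -2.2], [0.34, -2.29]]
   (1, 0, [0.6, -0.8], [0.08, 1.25, -1.17])
   (1, 1, [0.8, 0.6], [-0.16, 1.17, -2.52])
   (1, 2, [-0.6, 0.8], [-0.12, 0.81, 2.17])
   (1, 3, [-0.8, -0.6], [0.2, 0.93, 0.26])
   [[0.53, 0.94], [0.34, 0.85]]
   (-1, 0, [-0.6, 0.8], [-0.12, 0.81, -0.97])
   (-1, 1, [-0.8, -0.6], [0.2, 0.93, -2.88])
   (-1, 2, [0.6, -0.8], [0.08, 1.25, 1.97])
   (-1, 3, [0.8, 0.6], [-0.16, 1.17, 0.63])
```

```bash
cat >> g.py <<'E'
PHI=22
CFG={"red":(1,3),"blue":(1,0)}
def pick(c):
    sg,k=CFG[c]
    p,q=rackpose(c,.10,PHI,sg); r.movep(p,q)
    p,q=rackpose(c,0,PHI,sg); hit=r.move_l(p,vel=.1,max_force=10)
    jaws.gripper_close(squeeze=30); o=r.observe()
    print("grasp hit",hit,"width mm",o["width"]*88,"ff",o["finger_force"],"cf",np.round(o["contact_force"],1),o["t"])
    p,q=rackpose(c,.12,PHI,sg); r.move_l(p,vel=.1)
    r.move_l(p+[0,0,.05],vel=.15)
    p,q,h=cellpose(c,.18,PHI,J[k],sg); r.movep(p,q)
    p,q,h=cellpose(c,.085,PHI,J[k],sg); r.move_l(p,vel=.1); r.wait(.2)
    o=r.observe(); print("hover",o["width"]*88,o["finger_force"],np.round(o["contact_force"],1),np.round(np.array(o["position"])-p,4),o["t"])
E
python3 - <<'E'
from g import *
pick("red"); shot("scene","hr"); shot("top","hrt")
E
```

```text
grasp hit False width mm 29.708112962763337 ff 29.992213547229767 cf [-0.9  0.5 -0.5] 5.0917
hover 29.508136234144416 29.988310039043427 [-0.  0. -4.] [ 0.0003 -0.0003  0.0007] 9.9417
```

View pics/hr.png

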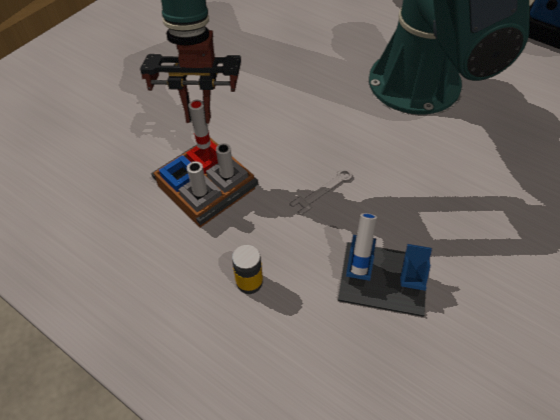

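The red bar hangs upright over its cell, from about (197,104) to (205,150), and the gripper is clear of the stored bars. I fit its axis from the scene cloud.

```bash
cat > fit.py <<'E'
from g import *
from scipy.optimize import least_squares
def fit(fn,c,z0,z1):
    d=np.load(f"pics/{fn}.npz"); W=d["W"]; cxy=cell[c]
    m=(np.hypot(W[...,0]-cxy[0],W[...,1]-cxy[1])<.026)&(W[...,2]>z0)&(W[...,2]<z1); P=W[m]
    def res(v): 
        dx=P[:,:2]-(v[:2]+np.outer(P[:,2]-.09,v[2:])); return np.hypot(*dx.T)-.015
    s=least_squares(res,[*cxy,0,0],loss="soft_l1",f_scale=.001); v=s.x
    foot=v[:2]+v[2:]*(-.005)
    print(fn,len(P),"foot-cell mm",((foot-cxy)*1000).round(2),"slope deg",np.degrees(v[2:]).round(2),"rms",np.sqrt(np.mean(s.fun**2)).round(4))
    return v
if __name__=="__main__":
    import sys; c=sys.argv[2]
    fit(sys.argv[1],c,.09,.165); fit(sys.argv[1],c,.09,.15)
    # reference: stored bars in the same view (vertical)
    for p in([.5437,-.1632],[.6141,-.1768]):
        cell["s"]=np.array(p); fit(sys.argv[1],"s",.07,.122)
E
python3 fit.py hr red
```

```text
hr 412 foot-cell mm [ 1.59 -1.28] slope deg [-0.3   0.39] rms 0.0022
hr 311 foot-cell mm [ 1.76 -1.09] slope deg [-0.63 -0.  ] rms 0.0011
hr 250 foot-cell mm [-0.  -1.6] slope deg [ 0.27 -0.07] rms 0.001
hr 254 foot-cell mm [-0.56 -1.7 ] slope deg [-0.36  0.24] rms 0.001
```

```bash
cat >> g.py <<'E'
def place(c,dxy):
    sg,k=CFG[c]
    P=lambda f: cellpose(c,f,PHI,J[k],sg,dxy=np.array(dxy))[0]
    f0=r.observe()["contact_force"][2]
    r.move_l(P(.085),vel=.05)
    hit=r.move_l(P(.048),vel=.03,max_force=4)
    if not hit: hit=r.move_l(P(.004),vel=.015,max_force=4)
    r.wait(.1); o=r.observe(); foot=.085+o["position"][2]-P(.085)[2]
    print("hit",hit,"foot z",round(foot,4),"dF",np.round(np.array(o["contact_force"])-[0,0,f0],2),"M",np.round(o["wrist_torque"],2),"ff",o["finger_force"],o["t"])
E
python3 - <<'E'
from g import *
place("red",(-.001,0))
E
```

```text
hit True foot z 0.0073 dF [ 0.71 -1.24  5.51] M [-0.18 -0.15 -0.08] ff 29.993540346622467 14.1417
```

```bash
cat >> g.py <<'E'
def release():
    r.wait(.6); o=r.observe(); print("held",np.round(o["contact_force"],2),o["t"])
    jaws.ungrasp(); r.wait(.2)
    p=np.array(r.observe()["position"]); print("up hit",r.move_l(p+[0,0,.15],vel=.15,max_force=8),r.observe()["t"])
E
python3 - <<'E'
from g import *
release(); shot("scene","rr")
pick("blue"); shot("scene","hb")
E
python3 fit.py rr red; python3 fit.py hb blue
```

```text
held [ 3.39 -2.83  3.49] 14.7417
up hit False 17.1
grasp hit False width mm 29.758090273832696 ff 29.99915063381195 cf [ 0.1 -0.2 -0.1] 21.225
hover 29.45639325679773 29.997251629829407 [ 0.2  0.4 -4.2] [ 0.0004 -0.0002  0.0007] 25.85
rr 249 foot-cell mm [ 0.63 -0.98] slope deg [-2.26  0.91] rms 0.0044
rr 249 foot-cell mm [ 0.63 -0.98] slope deg [-2.26  0.91] rms 0.0044
rr 246 foot-cell mm [ 0.04 -1.62] slope deg [0.14 0.1 ] rms 0.001
rr 254 foot-cell mm [-0.73 -1.69] slope deg [0.29 0.42] rms 0.001
hb 364 foot-cell mm [ 0.4  -1.87] slope deg [1.04 0.63] rms 0.0026
hb 308 foot-cell mm [ 1.   -1.44] slope deg [-0.18 -0.21] rms 0.001
hb 252 foot-cell mm [ 0.27 -1.52] slope deg [-0.73 -0.13] rms 0.001
hb 250 foot-cell mm [-0.8 -1.6] slope deg [ 0.16 -0.21] rms 0.001
```

View pics/hb.png

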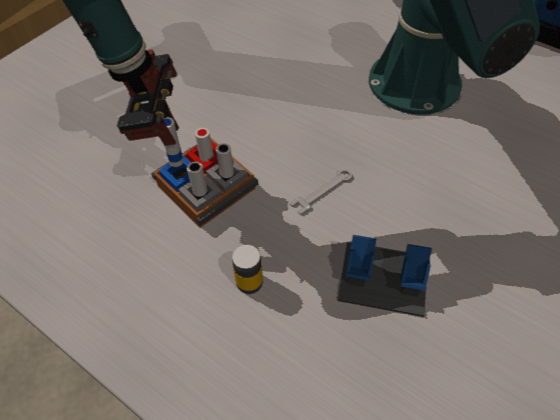

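The red bar stands released at (204,145), and the blue bar hangs upright over its cell at (173,150). Now I place the blue bar.

Run:
```python
from g import *
import fit
fit.fit("rr","red",.07,.110)
place("blue",(0,0))
```

```text
rr 196 foot-cell mm [ 0.04 -0.76] slope deg [-0.06 -0.16] rms 0.0011
hit True foot z 0.0343 dF [2.32 0.26 7.09] M [-0.05 -0.41 -0.07] ff 30.000430047512054 28.875
```

Run:
```python
from g import *
import fit
release(); shot("scene","end"); shot("top","endt")
fit.fit("end","red",.07,.110); fit.fit("end","blue",.07,.135)
cl=[np.load(f"pics/{f}.npz")["W"] for f in("end",)]
import m; m.hi("end")
```

```text
held [ 3.27 -1.21  5.33] 29.475
up hit False 31.8333
end 192 foot-cell mm [ 0.21 -1.  ] slope deg [-0.58 -0.51] rms 0.0011
end 329 foot-cell mm [ 0.47 -1.24] slope deg [-0.08 -0.18] rms 0.001
end high 274 [202. 138.] top [ 0.5319 -0.2325  0.1184] ext [0.029 0.028 0.005]
end high 438 [173. 151.] top [ 0.6017 -0.2465  0.1452] ext [0.03  0.03  0.006]
end high 325 [224. 155.] top [ 0.5451 -0.1636  0.1265] ext [0.029 0.031 0.005]
end high 341 [195. 174.] top [ 0.6148 -0.1767  0.1267] ext [0.03  0.03  0.006]
end high 45 [366. 238.] top [0.5351 0.1661 0.0866] ext [0.016 0.033 0.005]
end high 652 [246. 259.] top [0.7006 0.0168 0.1006] ext [0.048 0.049 0.006]
end high 47 [418. 247.] top [0.4961 0.252  0.0865] ext [0.022 0.04  0.004]
end table z 0.0005
```

View pics/end.png

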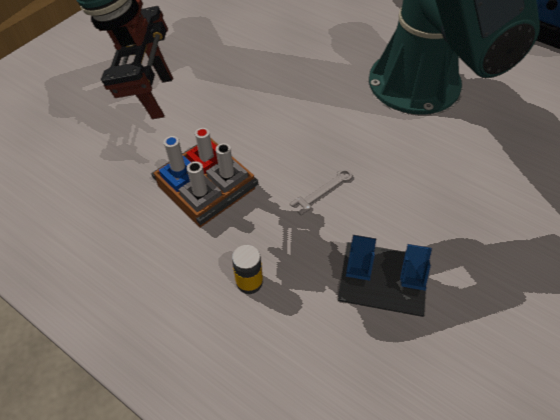

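Both bars stand upright and released, red at (204,145) and blue at (175,155). The stored bars, the oil can and the wrench have not moved, and the gripper is clear.

```bash
python3 -c "
from bench import r
print(r.sign_off())"
```

```text
the job is handed in; nothing more can be done
None
```

I set both bars down gently on their pads, released them upright within about 2 mm of their cell centres, and handed the job in at about 32 s of the 59 s allowed; the result was not reported back.

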